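# Check the re-hung lids of the bench chest for binding

## Robot

A 7-joint arm with a two-finger parallel gripper is mounted at the origin on the work surface. World frame = base frame: x ahead of the robot, y to its left, z up, the work surface at z = 0. Lengths are in mm, angles in rad, forces in N, time in s.
With the tool pointing down it reaches from about 425 to 950 mm from the base axis. Payload 16.7 kg.
Tool frame: the origin (TCP) lies midway between the tips of the shut fingers; the grasp point (between the pads) lies 19 mm behind it; z points along the fingers, y is the line along which they close (so a half turn about z gives the same grasp; the last joint's range is limited). The gripper opens to 94 mm and grips with 3 to 60 N. Pads are 16 mm wide; open, the fingers measure 119 mm over their backs; the gripper's body (75 mm by 177 mm) begins 78 mm behind the grasp point.
Start: joints at [-1.464, 0.426, 0.074, 1.606, -0.034, 1.111, -0.067], TCP at [171.447, 652.825, 205.467] pointing down, gripper open.
Joint ranges: [-2.85, 2.85], [-0.5, 2.14], [-1.23, 1.37], [0.21, 2.46], [-1.02, 4.16], [0.16, 2.05], [-2.73, 2.73]. Speed limits (rad/s): [1.89, 1.89, 2.39, 2.39, 3.01, 3.01, 3.01].

## Interface

Orientations are given as a unit quaternion [w, x, y, z].
In Python, from cell import arm, cams gives the robot as it stands.
- The arm moves only by the tool step_arm, never from a script. Its argument "rows" is a list of rows, each an object with "offset": the shift along the tool's x, y, z in units of 40 mm (1.0 is 40 mm), a list of three; "yaw": the turn about the tool's z in units of 5 degrees (1.0 is 5 degrees). In form: [{"offset": [tx, ty, tz], "yaw": yaw}, ...]. A call has 1 to 12 rows; each row shifts and turns the commanded pose from where the row before left it, along the tool's axes as they then stand; what a row does not reach is not made up. A row lasts 1/8 s, in which the tool goes at most 62.5 mm and 10.7 degrees, less where a joint would pass 70% of its speed; a pose out of reach is approached as far as the arm can. A call is refused whole if a number of a shift passes 1 or a number of a turn 1, either way. A call with a gripper value outside its range is refused whole. "gripper" is the opening, from 0 (shut) to 1 (fully open), set as the call begins (left out, the last holds). The fingers move at their own pace and stop on an object; "newtons" is the grip in N (left out, the last holds). Time passes only in rows, so rows that do not move let the fingers close. It gives the time, the measured TCP pose, the force, the opening and the grip force at its end, in the units of the state.
- arm.get_state(): the state, without advancing time (a new reading comes with each control period).
- cams.snapshot(name): name is "side" or "top"; returns the picture (400x640x3 uint8, red, green, blue); there is no depth.
- cams.camera_model(name): a dict with "fx", "fy", "cx", "cy" (pixels), "rvec" (rotation vector, rad) and "tvec" (3), from world to camera coordinates, as OpenCV has them. Camera axes: x right, y down, z forward; pixel columns grow to the right and rows downward; lengths in mm; the calibration is good to about 2 mm. A picture is of the moment at which its call begins. camera_model takes no time and is no camera call.
- arm.sign_off(): hands the job in; it is judged then, once.
The state is a dict: "clock": time; "joint_positions": joint angles; "joint_velocities": joint speeds; "joint_efforts": joint torques, N m; "eef_pos": TCP position; "orientation": TCP orientation; "force": force on the tool from outside, world axes, zero at the start; "wrist_torque": the same for the moment, N m; "width": finger opening in mm; "finger_force": force on a finger pad.
Only numpy, scipy, OpenCV 4.12 (cv2) and the standard library are available. Lean on these libraries where they do the work, as an engineer would, in place of code of your own. Each camera call takes 0.05 s, during which the arm holds its last target. There are 200 camera calls.

## Task

The three lids of the wooden bench chest have just been re-hung. Swing each one gently down through its arc and feel for binding: let every lid that goes down freely right down until it is shut flush, but do not force or slam any, and swing a lid that binds back up until it stands fully open against its stop, so that its hinges can be reset. Leave the things around the chest where they are.

Things in the scene. Friction and masses are not known exactly. Their poses are not given: they have to be found in the camera images.
- chest: light wooden chest, 180 mm deep (x), 400 wide (y), 100 high to the rim, fixed on the bench; three compartments in a row, each with a lid. Origin: centre of its underside; x away from the robot towards the hinges, y along the row, z up. All lids turn about one line along y at x = +85, z = +100 mm; lids a, b, c lie at y = +133, 0, -133 mm, each 130 wide, 3 mm apart
- lid_a_bar (a point): middle of the steel bar handle on lid a's outer face near its front edge: round bar 10 mm thick, 66 long, along chest y, between two posts, 29 mm clear above the lid. From the hinge line, with the lid shut: x = -152, z = +46 mm; it turns with the lid about that line
- lid_b_bar (a point): middle of the steel bar handle on lid b's outer face near its front edge: round bar 10 mm thick, 66 long, along chest y, between two posts, 29 mm clear above the lid. From the hinge line, with the lid shut: x = -152, z = +46 mm; it turns with the lid about that line
- lid_c_bar (a point): middle of the steel bar handle on lid c's outer face near its front edge: round bar 10 mm thick, 66 long, along chest y, between two posts, 29 mm clear above the lid. From the hinge line, with the lid shut: x = -152, z = +46 mm; it turns with the lid about that line
- lid_a (a joint): opening angle of lid a (chest y = +133 mm), rad: 0 = shut flush on the rim, 1.45 = fully open on its stop; starts half open. Each lid: plywood, 12 mm thick, 0.26 kg, front edge 177 mm from the hinge line, underside on that line. Its friction hinge holds it wherever it is left
- lid_b (a joint): opening angle of lid b (chest y = 0 mm), rad: 0 = shut flush on the rim, 1.45 = fully open on its stop; starts half open. A free lid takes about 0.5 to 2.5 N at the bar to go down, all the way, and 2 to 5 N to come up. Pushing on a bind with more than about 18 N at the bar is forcing it; faster than 2 rad/s is slamming
- lid_c (a joint): opening angle of lid c (chest y = -133 mm), rad: 0 = shut flush on the rim, 1.45 = fully open on its stop; starts half open. A lid that binds, whichever it is, moves as freely as the others at first; somewhere between 0.5 and 0.2 rad it begins to spring back, by 10 to 14 N more at the bar for each 0.1 rad. Nothing shows outside
- pencil_tin: loose steel tin of pens, 80 mm across, 100 mm high (pens to 175 mm), upright beside the chest; origin at the centre of its underside. To be left alone
- tape_measure: loose black tape measure, 75 x 38 x 70 mm; origin at the centre of its underside. To be left alone
- glue: loose white glue bottle, 58 mm across, 150 mm high, upright; origin at the centre of its underside. To be left alone
- offcut: loose wooden offcut, 110 x 45 x 32 mm; origin at the centre of its underside. To be left alone

How it is judged (in metres and radians):
On the way:
1. the lid that binds is swung down far enough to feel it: its hinge presses back with more than 10 N (2 N at the bar) ((contact force between chest and lid_a above 10 N or contact force between chest and lid_b above 10 N or contact force between chest and lid_c above 10 N)), for 0.05 s.
At the end, for the whole second after the job is handed in: The one lid that binds stands open at more than 1.3 rad; the two that swing freely are shut, less than 0.035 rad open (6 mm at the front edge); all lids at rest (((value of joint lid_a above 1.3 rad and value of joint each of lid_b, lid_c below 0.035 rad) or (value of joint lid_b above 1.3 rad and value of joint each of lid_a, lid_c below 0.035 rad) or (value of joint lid_c above 1.3 rad and value of joint each of lid_a, lid_b below 0.035 rad)) and velocity of joint lid_a between -0.05 and 0.05 rad/s and velocity of joint lid_b between -0.05 and 0.05 rad/s and velocity of joint lid_c between -0.05 and 0.05 rad/s); the robot touches nothing.
It fails at once if a binding lid is forced: its hinge presses back on it with more than 105 N (20 N at the bar) (contact force between chest and lid_a above 105 N or contact force between chest and lid_b above 105 N or contact force between chest and lid_c above 105 N).
It fails at once if a lid is slammed: it comes down faster than 2 rad/s (velocity of joint any of lid_a, lid_b, lid_c below -2 rad/s).
It fails at once if a thing beside the chest is moved more than 25 mm or tipped over (distance of any of pencil_tin, tape_measure, glue, offcut from where it was at the start of the episode above 0.025 m or angle between any of pencil_tin, tape_measure, glue, offcut's own z axis and vertical above 0.3 rad).
It also fails if it takes over 72 s, if anything falls off the work surface, if the arm or the gripper's body presses on something with over 40 N, if the wrist force passes 120 N, or if a joint passes its speed limit or range.

## Working session

There is one attempt and no reset: what is moved stays moved. The work goes in short steps, Python scripts to look and compute and a tool call to move; the robot and the scene stay as the last step left them, time stands still between calls to the robot, and variables do not carry over. Pictures are saved under pics/ and viewed, at most 10 in all, crops included, and the job is handed in when it is done.

Besides the shell and the picture viewer there is one more tool, called by a JSON object that holds its "fn" and its "kwargs". step_arm: Moves the arm, as the interface text tells. Its arguments: {"type":"object","properties":{"rows":{"type":"array","items":{"type":"object","properties":{"offset":{"type":"array","items":{"type":"number"}},"yaw":{"type":"number"}}}},"gripper":{"type":"number"},"newtons":{"type":"number"}},"required":["rows"]}

```bash
mkdir -p pics
python3 - <<'E'
from cell import arm,cams
import cv2,numpy as np
for n in("side","top"):
    cv2.imwrite(f"pics/{n}0.png",cams.snapshot(n)[:,:,::-1])
    m=cams.camera_model(n);print(n,{k:np.round(v,3).tolist() for k,v in m.items()})
print(arm.get_state())
E
```

```text
side {'fx': 432.55, 'fy': 432.55, 'cx': 322.577, 'cy': 198.801, 'rvec': [2.37, -0.609, 0.204], 'tvec': [-477.129, 277.29, 1160.242]}
top {'fx': 391.515, 'fy': 391.515, 'cx': 318.922, 'cy': 208.58, 'rvec': [2.128, -2.138, 0.155], 'tvec': [14.484, 567.004, 1123.589]}
{'clock': 0.1, 'joint_positions': array([-1.46349923,  0.42663752,  0.07387606,  1.60656019, -0.03411055,
        1.11081622, -0.06712404]), 'joint_velocities': array([ 4.82592554e-04, -1.04311445e-03,  7.96513582e-04, -1.77748633e-03,
       -2.09344423e-04,  1.16353829e-03,  1.24350619e-05]), 'joint_efforts': array([ 7.18737152e-03, -9.37473679e+01,  3.67714427e+00, -4.55039620e+01,
       -4.85248771e-02,  1.68952328e-02,  1.17160971e-04]), 'eef_pos': array([171.37393467, 652.45702669, 204.86006179]), 'orientation': array([-3.48880560e-05,  1.28086618e-01,  9.91762815e-01, -5.79609536e-04]), 'force': array([ 0.28020259,  0.22737084, -0.33874196]), 'wrist_torque': array([ 0.05276965,  0.00618952, -0.00564705]), 'finger_force': 0.0, 'width': 93.84984408369434}
```

View pics/side0.png

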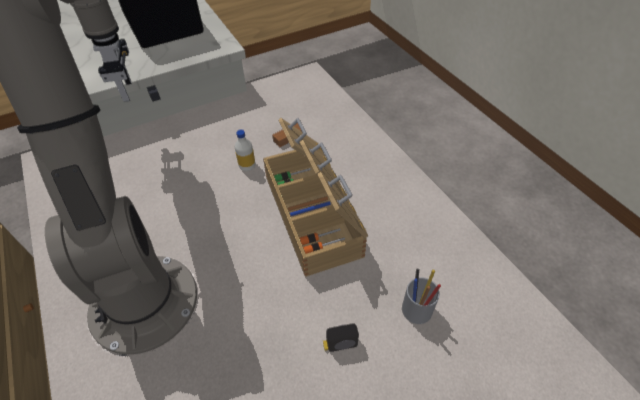

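View pics/top0.png

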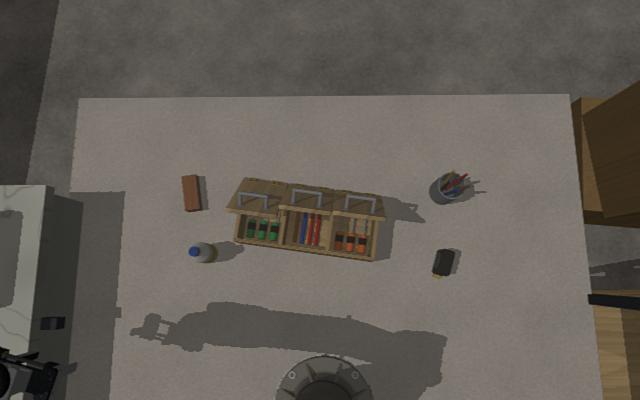

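The side view shows the chest around (315,200) with the half-open lids' bars at about (297,130), (320,155) and (342,190). The top view shows it at (305,220), with bars at (253,198), (307,192) and (360,200). The glue is at (200,252), the offcut (191,193), the tin (450,187) and the tape (443,263).

Run:
```python
import cv2
a=cv2.imread("pics/top0.png")[165:275,215:400]; b=cv2.imread("pics/side0.png")[110:280,250:380]
cv2.imwrite("pics/topc.png",cv2.resize(a,None,fx=4,fy=4,interpolation=2)); cv2.imwrite("pics/sidec.png",cv2.resize(b,None,fx=3.5,fy=3.5,interpolation=2))
```

```text
(no output)
```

View pics/topc.png

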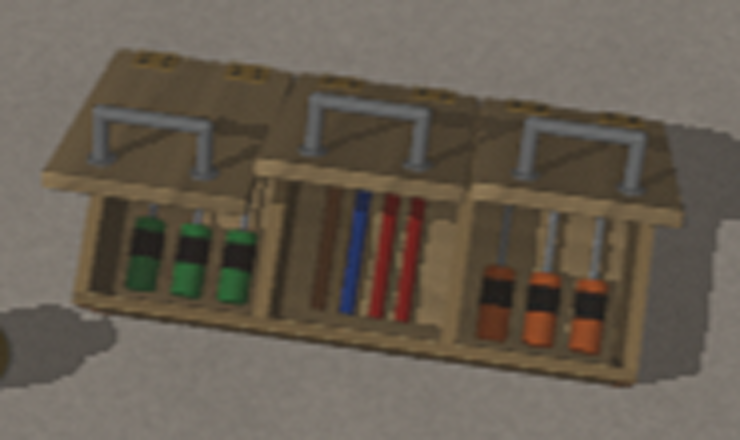

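View pics/sidec.png

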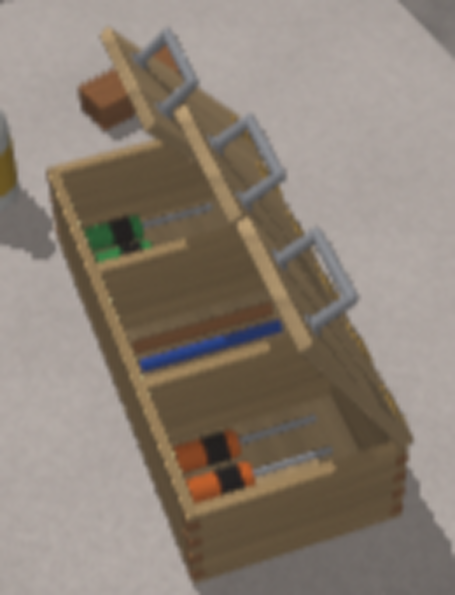

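Enlarged crops, top: front rim corners at (75,302) and (635,382), with bars a (97,112)-(208,126), b (312,98)-(428,114) and c (528,124)-(642,136). Side: rim corners at (48,172) and (190,512), foot (197,580), with bars a (165,32)-(193,82), b (250,118)-(282,178) and c (317,232)-(354,298). I'll fit the chest pose and lid angles to these.

```bash
cat > h.py <<'E'
import numpy as np,cv2
from cell import arm,cams
from scipy.optimize import least_squares
M={n:cams.camera_model(n) for n in("side","top")}
def proj(n,P):
    m=M[n];K=np.array([[m['fx'],0,m['cx']],[0,m['fy'],m['cy']],[0,0,1.]])
    return cv2.projectPoints(np.array(P,float).reshape(-1,1,3),np.array(m['rvec']),np.array(m['tvec']),K,None)[0].reshape(-1,2)
def tri(pa,pb,z0=100):
    f=lambda p:np.r_[proj("top",p)[0]-pa,proj("side",p)[0]-pb]
    r=least_squares(f,[600,0,z0]);return r.x,np.abs(r.fun).max()
def bar(t,y,u=0,r=(-152,46)):
    c,s=np.cos(t),np.sin(t);x,z=r
    return [85+x*c+z*s, y+u, 100-x*s+z*c]
def W(p,q):
    p=np.array(p).reshape(-1,3);c,s=np.cos(q[2]),np.sin(q[2])
    return np.c_[q[0]+c*p[:,0]-s*p[:,1],q[1]+s*p[:,0]+c*p[:,1],p[:,2]]
E
python3 - <<'E'
from h import *
T=lambda *a:np.array(a)/4+[215,165]
S=lambda *a:np.array(a)/3.5+[250,110]
rt=T([75,302],[635,382]);rs=S([48,172],[190,512],[197,580])
bt=T([97,112],[208,126],[312,98],[428,114],[528,124],[642,136])
bs=S([165,32],[193,82],[250,118],[282,178],[317,232],[354,298])
for a,b in zip(np.r_[rt,bt],np.r_[rs[:2],bs]):print(np.round(tri(a,b)[0],1),round(tri(a,b)[1],2))
def f(q):
    R=W([[-90,200,100],[-90,-200,100],[-90,-200,0]],q)
    B=W([bar(t,y,u) for t,y in zip(q[3:],(133,0,-133)) for u in(33,-33)],q)
    return np.r_[proj("top",R[:2])-rt,proj("side",R)-rs,proj("top",B)-bt,proj("side",B)-bs].ravel()
r=least_squares(f,[600,0,0,.7,.7,.7],x_scale=[100,100,.1,.1,.1,.1]);print(r.x.round(3));print(r.fun.reshape(-1,2).round(1).tolist())
q=r.x;np.save("q.npy",q)
print(W([bar(t,y) for t,y in zip(q[3:],(133,0,-133))],q).round(1))
E
```

```text
[469.1 252.5  94.1] 0.04
[ 412.7 -140.8  104.5] 0.56
[575.5 207.7 244.4] 0.08
[566.  137.8 246.4] 0.02
[582.7  72.9 251.4] 0.2
[571.7   1.2 252.6] 0.1
[565.6 -60.4 253.2] 0.39
[ 556.5 -129.6  255.1] 0.03
[ 5.30602e+02  4.34610e+01 -1.39000e-01  8.68000e-01  1.03200e+00
  1.05000e+00]
[[-1.0, -0.2], [0.4, -0.9], [-0.3, -1.6], [0.1, 1.3], [-0.2, 1.4], [1.0, 0.1], [-0.6, 0.0], [1.2, 0.2], [-1.2, -0.4], [1.0, -0.4], [-0.7, 0.1], [0.4, 0.2], [-0.2, -0.1], [-0.1, 0.2], [-0.5, -1.1], [-0.0, 0.2], [-0.5, -0.4]]
[[570.7 172.1 245.7]
 [576.7  37.  254.1]
 [560.9 -95.1 254.7]]
```

{"fn": "step_arm", "kwargs": {"rows": [{"offset": [0,0,-1],"yaw": 1},{"offset": [0,0,-1],"yaw": 1},{"offset": [0,0,-1],"yaw": 1},{"offset": [0,0,-1],"yaw": 1},{"offset": [0,0,0],"yaw": 1},{"offset": [0,0,0],"yaw": 1},{"offset": [0,0,0],"yaw": 1},{"offset": [0,0,0],"yaw": 1},{"offset": [0,0,0],"yaw": 1},{"offset": [0,0,0],"yaw": 1},{"offset": [0,0,0],"yaw": 1},{"offset": [0,0,0],"yaw": 1}], "gripper": 0.32, "newtons": 20}}

```text
clock: 1.6
eef_pos: [171.4, 652.7, 365.0]
orientation: [0.0, 0.608, 0.794, -0.0]
force: [0.4, -0.3, 0.8]
width: 29.7
finger_force: 0.0
```

{"fn": "step_arm", "kwargs": {"rows": [{"offset": [0,0,0],"yaw": 1},{"offset": [0,0,0],"yaw": 1},{"offset": [0,0,0],"yaw": 1},{"offset": [0,0,0],"yaw": 1},{"offset": [0,0,0],"yaw": 0.66},{"offset": [0,0,0],"yaw": 0}]}}

```text
clock: 2.35
eef_pos: [171.3, 652.7, 365.1]
orientation: [0.0, 0.755, 0.656, -0.0]
force: [0.2, -0.1, -1.2]
width: 30.2
finger_force: 0.0
```

```bash
cat >> h.py <<'E'
from scipy.spatial.transform import Rotation
def info(lid=None,ts=()):
    q=np.load("q.npy");s=arm.get_state();R=Rotation.from_quat(s['orientation'],scalar_first=True).as_matrix()
    C=np.array([[np.cos(q[2]),-np.sin(q[2]),0],[np.sin(q[2]),np.cos(q[2]),0],[0,0,1]])
    p=C.T@(s['eef_pos']-[q[0],q[1],0]);F=C.T@s['force']
    print("t",s['clock'],"world",s['eef_pos'].round(1),"chest",p.round(1),"F",F.round(1),"w",round(s['width'],1),"yaw err deg",round(np.degrees(np.arctan2(R[1,1],R[0,1])-q[2]),2),"Rz",R[:,2].round(3))
    if lid is not None:
        y=(133,0,-133)[lid]
        for t,dz in ts:  # dz: TCP below bar centre
            w=W(bar(t,y),q)[0]-[0,0,dz];print(t,"target",w.round(1),"tool units",(R.T@(w-s['eef_pos'])/40).round(2))
    return s,p,F
E
python3 -c "
from h import *
q=np.load('q.npy');info(0,[(q[3],-80),(q[3],15)])"
```

```text
t 2.35 world [171.3 652.7 365.1] chest [-440.4  553.5  365.1] F [ 0.2 -0.1 -1.2] w 30.2 yaw err deg -0.01 Rz [-0.    -0.001 -1.   ]
0.867680550575426 target [570.7 172.1 325.7] tool units [-10.51  11.56   0.99]
0.867680550575426 target [570.7 172.1 230.7] tool units [-10.51  11.56   3.37]
```

{"fn": "step_arm", "kwargs": {"rows": [{"offset": [-0.876,0.963,0.04]},{"offset": [-0.876,0.963,0.04]},{"offset": [-0.876,0.963,0.04]},{"offset": [-0.876,0.963,0.04]},{"offset": [-0.876,0.963,0.04]},{"offset": [-0.876,0.963,0.04]},{"offset": [-0.876,0.963,0.04]},{"offset": [-0.876,0.963,0.04]},{"offset": [-0.876,0.963,0.04]},{"offset": [-0.876,0.963,0.04]},{"offset": [-0.876,0.963,0.04]},{"offset": [-0.876,0.963,0.04]}]}}

```text
validation failed for argument at $.ro...
```

{"fn": "step_arm", "kwargs": {"rows": [{"offset": [0,0,0.6]},{"offset": [0,0,0]}]}}

```text
validation failed for argument at $.ro...
```

```bash
python3 -c "
from h import *
q=np.load('q.npy');info(0,[(q[3],15)])
for n,(r,c) in dict(side=((20,220),(180,420)),top=((120,270),(200,400))).items():
    cv2.imwrite(f'pics/{n}1.png',cv2.resize(cams.snapshot(n)[r[0]:r[1],c[0]:c[1],::-1],None,fx=3,fy=3,interpolation=2))
a=cv2.imread('pics/side1.png');b=cv2.imread('pics/top1.png')[:,:,:]
b=cv2.copyMakeBorder(b,0,0,0,a.shape[1]-b.shape[1],0) if b.shape[1]<a.shape[1] else b
cv2.imwrite('pics/both1.png',cv2.resize(np.vstack([a,b]),None,fx=.57,fy=.57,interpolation=3))"
```

```text
t 2.35 world [171.3 652.7 365.1] chest [-440.4  553.5  365.1] F [ 0.2 -0.1 -1.2] w 30.2 yaw err deg -0.01 Rz [-0.    -0.001 -1.   ]
0.867680550575426 target [570.7 172.1 230.7] tool units [-10.51  11.56   3.37]
```

View pics/side1.png

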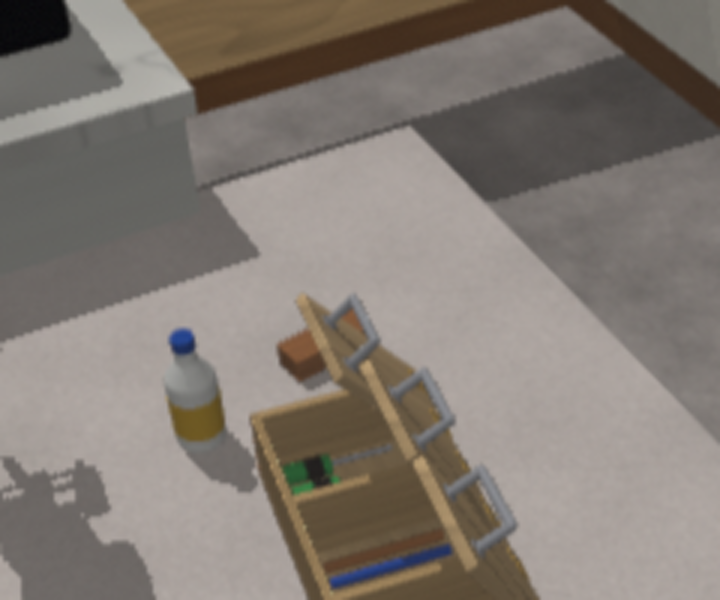

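The picture shows the arm has not moved, because yaw is required in every row. I'll send the move again with it.

{"fn": "step_arm", "kwargs": {"rows": [{"offset": [-0.876,0.963,0.04],"yaw": 0},{"offset": [-0.876,0.963,0.04],"yaw": 0},{"offset": [-0.876,0.963,0.04],"yaw": 0},{"offset": [-0.876,0.963,0.04],"yaw": 0},{"offset": [-0.876,0.963,0.04],"yaw": 0},{"offset": [-0.876,0.963,0.04],"yaw": 0},{"offset": [-0.876,0.963,0.04],"yaw": 0},{"offset": [-0.876,0.963,0.04],"yaw": 0},{"offset": [-0.876,0.963,0.04],"yaw": 0},{"offset": [-0.876,0.963,0.04],"yaw": 0},{"offset": [-0.876,0.963,0.04],"yaw": 0},{"offset": [-0.876,0.963,0.04],"yaw": 0}]}}

```text
clock: 3.95
eef_pos: [571.4, 170.7, 346.4]
orientation: [-0.0, 0.754, 0.657, 0.0]
force: [-0.2, 0.7, 0.3]
width: 30.3
finger_force: 0.0
```

{"fn": "step_arm", "kwargs": {"rows": [{"offset": [0,0,0.6],"yaw": 0},{"offset": [0,0,0],"yaw": 0}]}}

```text
clock: 4.2
eef_pos: [569.9, 171.5, 321.0]
orientation: [-0.0, 0.755, 0.656, -0.001]
force: [0.3, 0.5, 1.1]
width: 30.5
finger_force: 0.0
```

```bash
python3 -c "
from h import *
q=np.load('q.npy');info(0,[(q[3],15)])
a,b=[cams.snapshot(n)[:,:,::-1] for n in('side','top')]
cv2.imwrite('pics/both2.png',np.hstack([cv2.resize(a[60:230,220:370],None,fx=3,fy=3,interpolation=2),cv2.resize(b[130:300,215:330],None,fx=3,fy=3,interpolation=2)]))"
```

```text
t 4.2 world [569.9 171.5 321. ] chest [ 21.1 132.3 321. ] F [0.2 0.5 1.1] w 30.5 yaw err deg -0.03 Rz [-0.002 -0.001 -1.   ]
0.867680550575426 target [570.7 172.1 230.7] tool units [0.02 0.02 2.26]
```

View pics/both2.png

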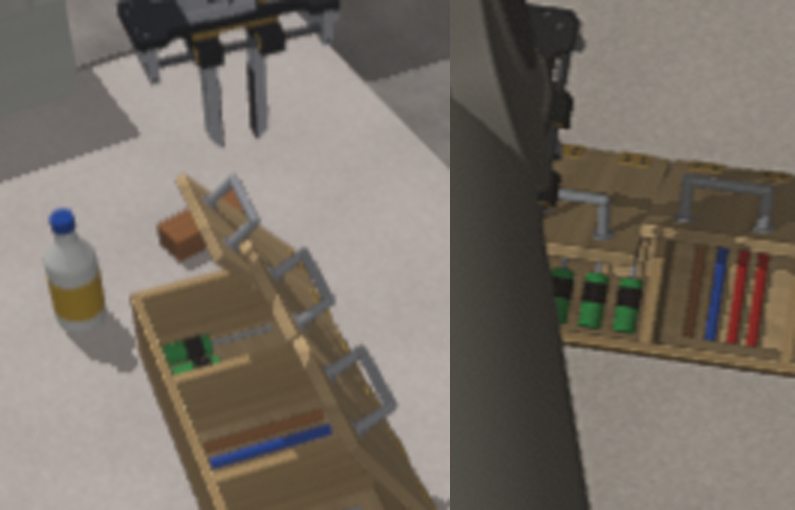

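The side view shows the open fingers at (215,140) and (260,130), above bar a at (240,205) and straddling it. I'll go down and grip.

{"fn": "step_arm", "kwargs": {"rows": [{"offset": [0.02,0.02,0.8],"yaw": 0},{"offset": [0,0,0.6],"yaw": 0},{"offset": [0,0,0.3],"yaw": 0},{"offset": [0,0,0.2],"yaw": 0},{"offset": [0,0,0.2],"yaw": 0},{"offset": [0,0,0.15],"yaw": 0},{"offset": [0,0,0],"yaw": 0}]}}

```text
clock: 5.18
eef_pos: [571.4, 172.6, 232.1]
orientation: [-0.0, 0.755, 0.656, -0.0]
force: [-0.0, -0.3, 0.3]
width: 30.0
finger_force: 0.0
```

{"fn": "step_arm", "kwargs": {"rows": [{"offset": [0,0,0],"yaw": 0},{"offset": [0,0,0],"yaw": 0},{"offset": [0,0,0],"yaw": 0},{"offset": [0,0,0],"yaw": 0}], "gripper": 0, "newtons": 15}}

```text
clock: 5.68
eef_pos: [571.6, 172.7, 232.5]
orientation: [0.0, 0.755, 0.656, 0.0]
force: [1.7, 0.6, 0.7]
width: 9.2
finger_force: 15.0
```

```bash
cat >> h.py <<'E'
def arc(t0,t1,n):
    P=np.array([bar(t,0) for t in np.linspace(t0,t1,n+1)]);D=np.diff(P,axis=0)/40
    print(f"{t0}->{t1}:",[[0,round(d[0],2),round(-d[2],2)] for d in D])
E
python3 -c "
from h import *
q=np.load('q.npy');info(0,[(q[3],15)]);arc(.868,.5,5);arc(.5,.1,8);arc(.1,0,4);arc(1.03,.5,6);arc(1.05,.5,6)"
```

```text
t 5.675 world [571.6 172.7 232.5] chest [ 22.7 133.7 232.5] F [1.6 0.9 0.7] w 9.2 yaw err deg -0.04 Rz [ 0.  0. -1.]
0.867680550575426 target [570.7 172.1 230.7] tool units [-0.02 -0.02  0.04]
0.868->0.5: [[0, np.float64(-0.26), np.float64(0.13)], [0, np.float64(-0.25), np.float64(0.14)], [0, np.float64(-0.24), np.float64(0.16)], [0, np.float64(-0.23), np.float64(0.18)], [0, np.float64(-0.22), np.float64(0.2)]]
0.5->0.1: [[0, np.float64(-0.14), np.float64(0.14)], [0, np.float64(-0.13), np.float64(0.15)], [0, np.float64(-0.12), np.float64(0.16)], [0, np.float64(-0.12), np.float64(0.16)], [0, np.float64(-0.11), np.float64(0.17)], [0, np.float64(-0.1), np.float64(0.17)], [0, np.float64(-0.09), np.float64(0.18)], [0, np.float64(-0.08), np.float64(0.18)]]
0.1->0: [[0, np.float64(-0.04), np.float64(0.09)], [0, np.float64(-0.03), np.float64(0.09)], [0, np.float64(-0.03), np.float64(0.09)], [0, np.float64(-0.03), np.float64(0.09)]]
1.03->0.5: [[0, np.float64(-0.34), np.float64(0.1)], [0, np.float64(-0.33), np.float64(0.13)], [0, np.float64(-0.31), np.float64(0.16)], [0, np.float64(-0.3), np.float64(0.19)], [0, np.float64(-0.28), np.float64(0.21)], [0, np.float64(-0.26), np.float64(0.23)]]
1.05->0.5: [[0, np.float64(-0.35), np.float64(0.1)], [0, np.float64(-0.34), np.float64(0.13)], [0, np.float64(-0.33), np.float64(0.16)], [0, np.float64(-0.31), np.float64(0.19)], [0, np.float64(-0.29), np.float64(0.22)], [0, np.float64(-0.27), np.float64(0.24)]]
```

{"fn": "step_arm", "kwargs": {"rows": [{"offset": [0,-0.26,0.13],"yaw": 0},{"offset": [0,-0.25,0.14],"yaw": 0},{"offset": [0,0,0],"yaw": 0}]}}

```text
clock: 6.05
eef_pos: [549.8, 175.8, 220.8]
orientation: [-0.001, 0.755, 0.656, -0.001]
force: [-2.2, 0.7, -3.4]
width: 9.3
finger_force: 15.0
```

{"fn": "step_arm", "kwargs": {"rows": [{"offset": [0,-0.24,0.16],"yaw": 0},{"offset": [0,-0.23,0.18],"yaw": 0},{"offset": [0,-0.22,0.2],"yaw": 0},{"offset": [0,0,0],"yaw": 0}]}}

```text
clock: 6.55
eef_pos: [522.7, 179.6, 198.9]
orientation: [-0.0, 0.755, 0.656, -0.001]
force: [1.7, 2.6, -6.7]
width: 9.3
finger_force: 15.0
```

{"fn": "step_arm", "kwargs": {"rows": [{"offset": [0,-0.14,0.14],"yaw": 0},{"offset": [0,0,0],"yaw": 0}]}}

```text
clock: 6.8
eef_pos: [517.9, 180.3, 193.8]
orientation: [-0.0, 0.755, 0.656, -0.0]
force: [1.4, 4.0, -5.5]
width: 9.5
finger_force: 15.0
```

{"fn": "step_arm", "kwargs": {"rows": [{"offset": [0.03,-0.1,0.18],"yaw": 0},{"offset": [0,0,0],"yaw": 0}]}}

```text
clock: 7.05
eef_pos: [512.1, 181.3, 186.2]
orientation: [-0.001, 0.755, 0.656, -0.002]
force: [-13.1, -0.7, 7.1]
width: 9.2
finger_force: 15.0
```

{"fn": "step_arm", "kwargs": {"rows": [{"offset": [0.02,-0.11,0.18],"yaw": 0},{"offset": [0,0,0],"yaw": 0}]}}

```text
clock: 7.3
eef_pos: [508.1, 183.0, 179.5]
orientation: [-0.001, 0.755, 0.656, -0.002]
force: [-15.0, -0.5, 13.8]
width: 9.3
finger_force: 15.0
```

```bash
cat >> h.py <<'E'
def feel(lid,dz=15):
    s,p,F=info()
    d=p-[85,0,100]+[0,0,dz]; t=np.arctan2(d[2],-d[0])-np.arctan2(46,152)
    r=np.hypot(d[0],d[2]);u=np.array([d[0],0,d[2]])/r;c=np.array([-u[2],0,u[0]])
    print("theta",t.round(3),"r",r.round(1),"(158.8) radial out F",(F@u).round(1),"opposing closing F",(-F@c).round(1))
E
python3 -c "
from h import *
feel(0,13);arc(.4,0,8)"
```

```text
t 7.3 world [508.1 183.  179.5] chest [-41.7 135.  179.5] F [-14.8  -2.5  13.8] w 9.3 yaw err deg -0.03 Rz [-0.005 -0.001 -1.   ]
theta 0.337 r 156.8 (158.8) radial out F 20.0 opposing closing F 2.4
0.4->0: [[0, np.float64(-0.12), np.float64(0.16)], [0, np.float64(-0.12), np.float64(0.16)], [0, np.float64(-0.11), np.float64(0.17)], [0, np.float64(-0.1), np.float64(0.17)], [0, np.float64(-0.09), np.float64(0.18)], [0, np.float64(-0.08), np.float64(0.18)], [0, np.float64(-0.07), np.float64(0.19)], [0, np.float64(-0.06), np.float64(0.19)]]
```

{"fn": "step_arm", "kwargs": {"rows": [{"offset": [0,-0.15,0.14],"yaw": 0},{"offset": [0,0,0],"yaw": 0}]}}

```text
clock: 7.55
eef_pos: [504.6, 183.5, 174.7]
orientation: [0.0, 0.755, 0.656, 0.0]
force: [-1.4, -2.4, 9.6]
width: 9.3
finger_force: 15.0
```

```bash
python3 -c "
from h import *
feel(0,13)"
```

```text
t 7.55 world [504.6 183.5 174.7] chest [-45.2 135.1 174.7] F [-1.1 -2.6  9.6] w 9.3 yaw err deg -0.08 Rz [ 0. -0. -1.]
theta 0.299 r 157.0 (158.8) radial out F 6.2 opposing closing F 7.4
```

{"fn": "step_arm", "kwargs": {"rows": [{"offset": [0,-0.07,0.09],"yaw": 0},{"offset": [0,0,0],"yaw": 0}]}}

```text
clock: 7.8
eef_pos: [502.6, 183.9, 171.6]
orientation: [0.0, 0.755, 0.656, 0.001]
force: [0.1, -2.6, 13.6]
width: 9.4
finger_force: 15.0
```

```bash
python3 -c "
from h import *
feel(0,13)"
```

```text
t 7.8 world [502.6 183.9 171.6] chest [-47.3 135.2 171.6] F [ 0.4 -2.6 13.6] w 9.4 yaw err deg -0.09 Rz [ 0.002  0.    -1.   ]
theta 0.275 r 157.0 (158.8) radial out F 6.9 opposing closing F 11.7
```

{"fn": "step_arm", "kwargs": {"rows": [{"offset": [0,0.07,-0.09],"yaw": 0},{"offset": [0,0,0],"yaw": 0}]}}

```text
clock: 8.05
eef_pos: [504.9, 183.5, 174.9]
orientation: [0.0, 0.755, 0.656, 0.0]
force: [-1.9, -3.1, 13.4]
width: 9.4
finger_force: 15.0
```

```bash
python3 -c "
from h import *
feel(0,13);arc(.3,1.42,14)"
```

```text
t 8.05 world [504.9 183.5 174.9] chest [-44.9 135.1 174.9] F [-1.5 -3.3 13.4] w 9.4 yaw err deg -0.08 Rz [ 0. -0. -1.]
theta 0.301 r 156.9 (158.8) radial out F 8.7 opposing closing F 10.3
0.3->1.42: [[0, np.float64(0.19), np.float64(-0.26)], [0, np.float64(0.21), np.float64(-0.24)], [0, np.float64(0.23), np.float64(-0.22)], [0, np.float64(0.24), np.float64(-0.2)], [0, np.float64(0.26), np.float64(-0.18)], [0, np.float64(0.27), np.float64(-0.16)], [0, np.float64(0.28), np.float64(-0.14)], [0, np.float64(0.3), np.float64(-0.12)], [0, np.float64(0.3), np.float64(-0.09)], [0, np.float64(0.31), np.float64(-0.07)], [0, np.float64(0.31), np.float64(-0.04)], [0, np.float64(0.32), np.float64(-0.02)], [0, np.float64(0.32), np.float64(0.01)], [0, np.float64(0.32), np.float64(0.03)]]
```

{"fn": "step_arm", "kwargs": {"rows": [{"offset": [0,0.12,-0.16],"yaw": 0},{"offset": [0,0,0],"yaw": 0}]}}

```text
clock: 8.3
eef_pos: [509.2, 182.9, 181.1]
orientation: [-0.0, 0.755, 0.656, -0.0]
force: [-4.0, -4.2, 10.3]
width: 9.5
finger_force: 15.0
```

```bash
python3 -c "
from h import *
feel(0,13)
a,b=[cams.snapshot(n)[:,:,::-1] for n in('side','top')]
cv2.imwrite('pics/s3.png',cv2.resize(a[80:230,240:390],None,fx=4,fy=4,interpolation=2))"
```

```text
t 8.3 world [509.2 182.9 181.1] chest [-40.5 135.1 181.1] F [-3.4 -4.7 10.3] w 9.5 yaw err deg -0.07 Rz [-0.001 -0.    -1.   ]
theta 0.349 r 156.9 (158.8) radial out F 8.9 opposing closing F 6.2
```

View pics/s3.png

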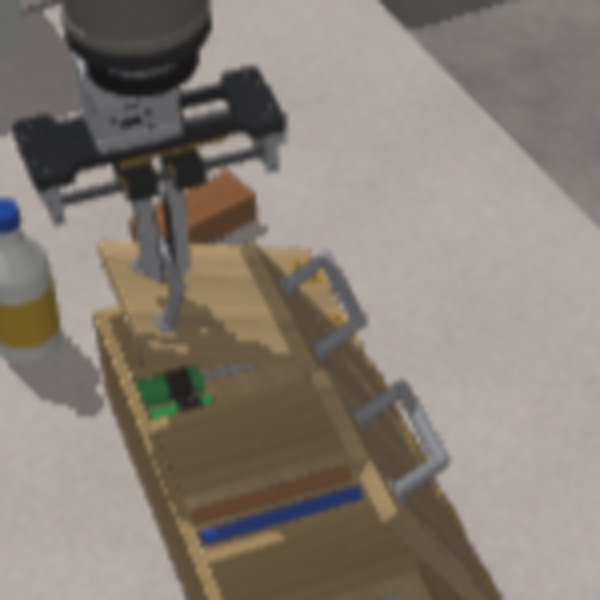

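The side view shows the gripper on bar a around (165,250), with lid a lower than b and c. On retreat the opposing force fell steadily, 11.7, 10.3, then 6.2 N, like a spring, so lid a binds. I'll swing it up.

```bash
python3 -c "
from h import *
arc(.35,.86,6);arc(.86,1.41,7)"
```

```text
0.35->0.86: [[0, np.float64(0.21), np.float64(-0.26)], [0, np.float64(0.24), np.float64(-0.24)], [0, np.float64(0.25), np.float64(-0.22)], [0, np.float64(0.27), np.float64(-0.2)], [0, np.float64(0.29), np.float64(-0.17)], [0, np.float64(0.3), np.float64(-0.15)]]
0.86->1.41: [[0, np.float64(0.29), np.float64(-0.11)], [0, np.float64(0.3), np.float64(-0.09)], [0, np.float64(0.3), np.float64(-0.07)], [0, np.float64(0.31), np.float64(-0.04)], [0, np.float64(0.31), np.float64(-0.02)], [0, np.float64(0.31), np.float64(0.0)], [0, np.float64(0.31), np.float64(0.03)]]
```

{"fn": "step_arm", "kwargs": {"rows": [{"offset": [0,0.17,-0.28],"yaw": 0},{"offset": [0,0.22,-0.24],"yaw": 0},{"offset": [0,0,0],"yaw": 0}]}}

```text
clock: 8.78
eef_pos: [526.7, 180.2, 201.9]
orientation: [0.001, 0.755, 0.655, 0.001]
force: [10.9, -3.1, -11.6]
width: 9.7
finger_force: 15.0
```

```bash
python3 -c "
from h import *
feel(0,13)"
```

```text
t 8.775 world [526.7 180.2 201.9] chest [-22.8 134.9 201.9] F [ 11.3  -1.6 -11.6] w 9.7 yaw err deg -0.11 Rz [ 0.003 -0.001 -1.   ]
theta 0.524 r 157.6 (158.8) radial out F -16.2 opposing closing F 0.3
```

{"fn": "step_arm", "kwargs": {"rows": [{"offset": [0,0.27,-0.19],"yaw": 0},{"offset": [0,0.27,-0.19],"yaw": 0},{"offset": [0,0.29,-0.17],"yaw": 0},{"offset": [0,0.3,-0.14],"yaw": 0},{"offset": [0,0,0],"yaw": 0}]}}

```text
clock: 9.4
eef_pos: [570.5, 174.5, 230.5]
orientation: [0.0, 0.755, 0.656, 0.0]
force: [-5.5, -3.3, 13.5]
width: 9.2
finger_force: 15.0
```

```bash
python3 -c "
from h import *
feel(0,13)"
```

```text
t 9.4 world [570.5 174.5 230.5] chest [ 21.3 135.3 230.5] F [-5.  -4.1 13.5] w 9.2 yaw err deg -0.08 Rz [ 0.  0. -1.]
theta 0.859 r 157.0 (158.8) radial out F 14.4 opposing closing F 0.9
```

{"fn": "step_arm", "kwargs": {"rows": [{"offset": [0,0.28,-0.14],"yaw": 0},{"offset": [0,0.3,-0.09],"yaw": 0},{"offset": [0,0.3,-0.07],"yaw": 0},{"offset": [0,0.31,-0.04],"yaw": 0},{"offset": [0,0,0],"yaw": 0}]}}

```text
clock: 10.02
eef_pos: [617.9, 167.9, 243.5]
orientation: [0.001, 0.755, 0.656, 0.001]
force: [0.7, -0.9, 5.1]
width: 9.4
finger_force: 15.0
```

{"fn": "step_arm", "kwargs": {"rows": [{"offset": [0,0.31,-0.02],"yaw": 0},{"offset": [0,0.31,0],"yaw": 0},{"offset": [0,0,0],"yaw": 0}]}}

```text
clock: 10.4
eef_pos: [642.2, 164.7, 243.8]
orientation: [0.001, 0.755, 0.656, 0.001]
force: [3.5, -0.8, 3.1]
width: 9.4
finger_force: 15.0
```

```bash
python3 -c "
from h import *
feel(0,13)"
```

```text
t 10.4 world [642.2 164.7 243.8] chest [ 93.7 135.5 243.8] F [ 3.6 -0.3  3.1] w 9.4 yaw err deg -0.06 Rz [ 0.002 -0.    -1.   ]
theta 1.332 r 157.1 (158.8) radial out F 3.3 opposing closing F 3.4
```

{"fn": "step_arm", "kwargs": {"rows": [{"offset": [0,0.17,0.01],"yaw": 0},{"offset": [0,0.17,0.02],"yaw": 0},{"offset": [0,0,0],"yaw": 0}]}}

```text
clock: 10.78
eef_pos: [655.1, 162.8, 242.2]
orientation: [0.0, 0.755, 0.656, 0.0]
force: [2.1, -1.8, 1.0]
width: 9.5
finger_force: 15.0
```

```bash
python3 -c "
from h import *
feel(0,13)"
```

```text
t 10.775 world [655.1 162.8 242.2] chest [106.7 135.5 242.2] F [ 2.4 -1.4  1. ] w 9.5 yaw err deg -0.05 Rz [ 0.001 -0.    -1.   ]
theta 1.416 r 156.7 (158.8) radial out F 1.4 opposing closing F 2.2
```

{"fn": "step_arm", "kwargs": {"rows": [{"offset": [0,0.12,0.01],"yaw": 0},{"offset": [0,0,0],"yaw": 0}]}}

```text
clock: 11.02
eef_pos: [659.4, 162.2, 241.6]
orientation: [0.0, 0.755, 0.656, -0.0]
force: [0.6, -1.5, -0.2]
width: 9.2
finger_force: 15.0
```

{"fn": "step_arm", "kwargs": {"rows": [{"offset": [0,0,0],"yaw": 0},{"offset": [0,0,0],"yaw": 0}], "gripper": 0.3}}

```text
clock: 11.28
eef_pos: [659.3, 162.7, 241.9]
orientation: [-0.0, 0.755, 0.656, 0.0]
force: [0.9, 0.7, 0.1]
width: 25.6
finger_force: 0.0
```

{"fn": "step_arm", "kwargs": {"rows": [{"offset": [0,0,-0.4],"yaw": 0},{"offset": [0,0,-1],"yaw": 0},{"offset": [0,0,-1],"yaw": 0},{"offset": [0,0,0],"yaw": 0}]}}

```text
clock: 11.78
eef_pos: [660.6, 162.2, 342.2]
orientation: [0.001, 0.755, 0.656, 0.003]
force: [-0.2, -0.0, -0.3]
width: 28.1
finger_force: 0.0
```

```bash
python3 -c "
from h import *
q=np.load('q.npy');info(1,[(q[4],-65),(q[4],14)])"
```

```text
t 11.775 world [660.6 162.2 342.2] chest [112.3 135.6 342.2] F [-0.2 -0.  -0.3] w 28.1 yaw err deg -0.05 Rz [ 0.005  0.002 -1.   ]
1.032068939870889 target [576.7  37.  319.1] tool units [-3.39 -1.64  0.56]
1.032068939870889 target [576.7  37.  240.1] tool units [-3.4  -1.65  2.54]
```

{"fn": "step_arm", "kwargs": {"rows": [{"offset": [-0.68,-0.33,0.1],"yaw": 0},{"offset": [-0.68,-0.33,0.1],"yaw": 0},{"offset": [-0.68,-0.33,0.1],"yaw": 0},{"offset": [-0.68,-0.33,0.1],"yaw": 0},{"offset": [-0.68,-0.33,0.16],"yaw": 0},{"offset": [0,0,0.6],"yaw": 0},{"offset": [0,0,0.5],"yaw": 0},{"offset": [0,0,0.4],"yaw": 0},{"offset": [0,0,0.3],"yaw": 0},{"offset": [0,0,0.18],"yaw": 0},{"offset": [0,0,0],"yaw": 0}], "gripper": 0.32}}

```text
clock: 13.15
eef_pos: [574.9, 36.8, 236.1]
orientation: [-0.0, 0.755, 0.656, -0.0]
force: [0.0, -1.0, 0.4]
width: 30.2
finger_force: 0.0
```

{"fn": "step_arm", "kwargs": {"rows": [{"offset": [0,0,0],"yaw": 0},{"offset": [0,0,0],"yaw": 0},{"offset": [0,0,0],"yaw": 0},{"offset": [0,0,0],"yaw": 0}], "gripper": 0, "newtons": 8}}

```text
clock: 13.65
eef_pos: [575.2, 36.9, 236.5]
orientation: [0.0, 0.755, 0.656, 0.0]
force: [1.1, -0.1, 1.0]
width: 9.5
finger_force: 8.0
```

```bash
python3 -c "
from h import *
feel(1,14)
arc(1.02,.5,6)"
```

```text
t 13.65 world [575.2  36.9 236.5] chest [ 45.1  -0.3 236.5] F [1.1 0.1 1. ] w 9.5 yaw err deg -0.03 Rz [ 0.001  0.    -1.   ]
theta 1.018 r 155.7 (158.8) radial out F 0.7 opposing closing F 1.4
1.02->0.5: [[0, np.float64(-0.33), np.float64(0.1)], [0, np.float64(-0.32), np.float64(0.13)], [0, np.float64(-0.31), np.float64(0.16)], [0, np.float64(-0.29), np.float64(0.18)], [0, np.float64(-0.27), np.float64(0.21)], [0, np.float64(-0.26), np.float64(0.23)]]
```

{"fn": "step_arm", "kwargs": {"rows": [{"offset": [0,-0.33,0.1],"yaw": 0},{"offset": [0,-0.32,0.13],"yaw": 0},{"offset": [0,-0.31,0.16],"yaw": 0},{"offset": [0,0,0],"yaw": 0}]}}

```text
clock: 14.15
eef_pos: [534.9, 42.6, 219.9]
orientation: [-0.001, 0.755, 0.656, -0.001]
force: [-2.9, 0.5, -2.9]
width: 9.7
finger_force: 8.0
```

{"fn": "step_arm", "kwargs": {"rows": [{"offset": [0,-0.29,0.18],"yaw": 0},{"offset": [0,-0.27,0.21],"yaw": 0},{"offset": [0,-0.26,0.23],"yaw": 0},{"offset": [0,0,0],"yaw": 0}]}}

```text
clock: 14.65
eef_pos: [503.4, 47.0, 195.0]
orientation: [-0.0, 0.755, 0.656, -0.001]
force: [2.1, 1.4, -7.1]
width: 9.7
finger_force: 8.0
```

```bash
python3 -c "
from h import *
feel(1,17)"
```

```text
t 14.65 world [503.4  47.  195. ] chest [-27.5  -0.3 195. ] F [ 1.9  1.7 -7.1] w 9.7 yaw err deg -0.0 Rz [-0.001 -0.    -1.   ]
theta 0.489 r 158.7 (158.8) radial out F -6.3 opposing closing F -3.7
```

{"fn": "step_arm", "kwargs": {"rows": [{"offset": [0,-0.12,0.16],"yaw": 0},{"offset": [0,0,0],"yaw": 0}]}}

```text
clock: 14.9
eef_pos: [498.1, 47.7, 188.9]
orientation: [-0.001, 0.755, 0.656, -0.001]
force: [-8.9, 3.6, 1.9]
width: 9.8
finger_force: 8.0
```

{"fn": "step_arm", "kwargs": {"rows": [{"offset": [0,-0.12,0.16],"yaw": 0},{"offset": [0,0,0],"yaw": 0}]}}

```text
clock: 15.15
eef_pos: [493.0, 48.4, 182.4]
orientation: [-0.001, 0.755, 0.656, -0.002]
force: [-10.9, 2.4, 2.8]
width: 9.4
finger_force: 8.0
```

```bash
python3 -c "
from h import *
feel(1,17)"
```

```text
t 15.15 world [493.   48.4 182.4] chest [-38.   -0.3 182.4] F [-11.1   0.9   2.8] w 9.4 yaw err deg -0.02 Rz [-0.004  0.    -1.   ]
theta 0.386 r 158.1 (158.8) radial out F 10.4 opposing closing F -4.8
```

{"fn": "step_arm", "kwargs": {"rows": [{"offset": [0,-0.14,0.15],"yaw": 0},{"offset": [0,0,0],"yaw": 0}]}}

```text
clock: 15.4
eef_pos: [488.5, 49.0, 176.7]
orientation: [-0.001, 0.755, 0.656, -0.001]
force: [-5.3, 2.8, -0.7]
width: 9.8
finger_force: 8.0
```

{"fn": "step_arm", "kwargs": {"rows": [{"offset": [0,-0.11,0.17],"yaw": 0},{"offset": [0,0,0],"yaw": 0}]}}

```text
clock: 15.65
eef_pos: [484.0, 49.7, 169.9]
orientation: [-0.001, 0.755, 0.656, -0.001]
force: [-6.3, 4.0, -0.5]
width: 9.6
finger_force: 8.0
```

```bash
python3 -c "
from h import *
feel(1,17)"
```

```text
t 15.65 world [484.   49.7 169.9] chest [-47.   -0.3 169.9] F [-6.8  3.1 -0.5] w 9.6 yaw err deg -0.03 Rz [-0.002 -0.    -1.   ]
theta 0.288 r 158.0 (158.8) radial out F 5.4 opposing closing F -4.2
```

{"fn": "step_arm", "kwargs": {"rows": [{"offset": [0,-0.11,0.17],"yaw": 0},{"offset": [0,0,0],"yaw": 0}]}}

```text
clock: 15.9
eef_pos: [479.8, 50.3, 163.1]
orientation: [-0.001, 0.755, 0.656, -0.001]
force: [-5.1, 3.1, -2.4]
width: 9.5
finger_force: 8.0
```

{"fn": "step_arm", "kwargs": {"rows": [{"offset": [0,-0.09,0.18],"yaw": 0},{"offset": [0,0,0],"yaw": 0}]}}

```text
clock: 16.15
eef_pos: [475.9, 50.8, 155.8]
orientation: [-0.001, 0.755, 0.656, -0.001]
force: [-6.9, 4.9, -0.4]
width: 9.7
finger_force: 8.0
```

{"fn": "step_arm", "kwargs": {"rows": [{"offset": [0,-0.08,0.18],"yaw": 0},{"offset": [0,0,0],"yaw": 0}]}}

```text
clock: 16.4
eef_pos: [472.3, 51.3, 148.4]
orientation: [-0.001, 0.755, 0.656, -0.001]
force: [-8.8, 4.3, 0.2]
width: 9.7
finger_force: 8.0
```

```bash
python3 -c "
from h import *
feel(1,17)"
```

```text
t 16.4 world [472.3  51.3 148.4] chest [-58.8  -0.3 148.4] F [-9.3  3.   0.2] w 9.7 yaw err deg -0.02 Rz [-0.004 -0.    -1.   ]
theta 0.133 r 158.0 (158.8) radial out F 8.6 opposing closing F -3.7
```

{"fn": "step_arm", "kwargs": {"rows": [{"offset": [0,-0.08,0.18],"yaw": 0},{"offset": [0,-0.04,0.12],"yaw": 0},{"offset": [0,0,0],"yaw": 0}]}}

```text
clock: 16.77
eef_pos: [467.4, 52.0, 136.4]
orientation: [-0.001, 0.755, 0.656, -0.002]
force: [-10.4, 5.7, 0.2]
width: 9.6
finger_force: 8.0
```

{"fn": "step_arm", "kwargs": {"rows": [{"offset": [0,-0.02,0.07],"yaw": 0},{"offset": [0,0,0],"yaw": 0}]}}

```text
clock: 17.02
eef_pos: [466.4, 52.1, 133.6]
orientation: [-0.001, 0.755, 0.656, -0.002]
force: [-11.8, 5.2, -1.1]
width: 9.7
finger_force: 8.0
```

```bash
python3 -c "
from h import *
feel(1,17)"
```

```text
t 17.025 world [466.4  52.1 133.6] chest [-64.8  -0.3 133.6] F [-12.5   3.5  -1.1] w 9.7 yaw err deg -0.02 Rz [-0.004 -0.    -1.   ]
theta 0.032 r 158.1 (158.8) radial out F 11.4 opposing closing F -5.0
```

{"fn": "step_arm", "kwargs": {"rows": [{"offset": [0,-0.03,0.06],"yaw": 0},{"offset": [0,0,0],"yaw": 0}]}}

```text
clock: 17.27
eef_pos: [465.7, 52.3, 131.4]
orientation: [-0.001, 0.755, 0.656, -0.001]
force: [-9.6, 5.4, -0.4]
width: 9.4
finger_force: 8.0
```

{"fn": "step_arm", "kwargs": {"rows": [{"offset": [0,-0.01,0.05],"yaw": 0},{"offset": [0,0,0],"yaw": 0}]}}

```text
clock: 17.52
eef_pos: [465.0, 52.4, 129.4]
orientation: [-0.001, 0.755, 0.656, -0.002]
force: [-11.1, 5.7, 2.0]
width: 9.5
finger_force: 8.0
```

{"fn": "step_arm", "kwargs": {"rows": [{"offset": [0,-0.01,0.05],"yaw": 0},{"offset": [0,0,0],"yaw": 0}]}}

```text
clock: 17.77
eef_pos: [464.4, 52.4, 127.3]
orientation: [-0.001, 0.755, 0.656, -0.002]
force: [-11.4, 6.5, 1.1]
width: 9.8
finger_force: 8.0
```

{"fn": "step_arm", "kwargs": {"rows": [{"offset": [0,-0.01,0.05],"yaw": 0},{"offset": [0,0,0],"yaw": 0}]}}

```text
clock: 18.02
eef_pos: [463.8, 52.4, 125.3]
orientation: [-0.002, 0.755, 0.656, -0.002]
force: [-12.7, 5.0, 3.8]
width: 9.8
finger_force: 8.0
```

{"fn": "step_arm", "kwargs": {"rows": [{"offset": [0,-0.01,0.05],"yaw": 0},{"offset": [0,0,0],"yaw": 0}]}}

```text
clock: 18.27
eef_pos: [463.8, 52.2, 123.5]
orientation: [-0.001, 0.755, 0.656, -0.002]
force: [-13.3, 2.6, 7.7]
width: 9.6
finger_force: 8.0
```

```bash
python3 -c "
from h import *
feel(1,17)
a,b=[cams.snapshot(n)[:,:,::-1] for n in('side','top')]
cv2.imwrite('pics/s4.png',cv2.resize(a[100:240,240:390],None,fx=4,fy=4,interpolation=2))"
```

```text
t 18.275 world [463.8  52.2 123.5] chest [-67.4  -0.6 123.5] F [-13.6   0.8   7.7] w 9.6 yaw err deg -0.04 Rz [-0.004 -0.    -1.   ]
theta -0.034 r 157.7 (158.8) radial out F 15.1 opposing closing F 4.0
```

View pics/s4.png

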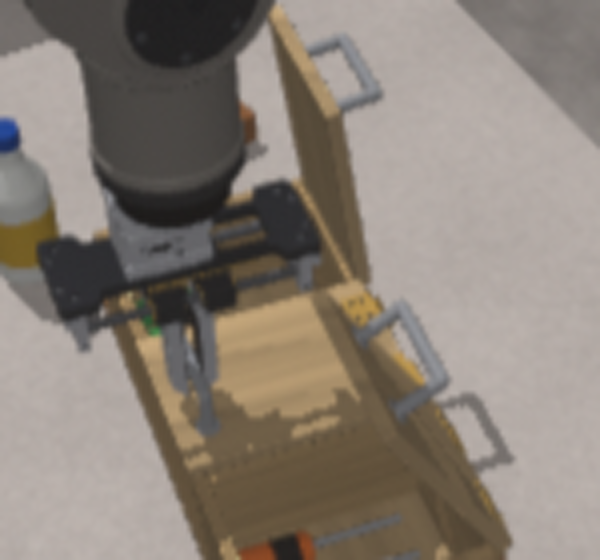

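The side view shows lid a standing open at (310,100) and lid b flat on the rim under the gripper around (250,370). Fz is now rising, so it's on the rim. I'll release and go to lid c.

{"fn": "step_arm", "kwargs": {"rows": [{"offset": [0,-0.02,0],"yaw": 0},{"offset": [0,0,0],"yaw": 0},{"offset": [0,0,0],"yaw": 0}], "gripper": 0.32}}

```text
clock: 18.75
eef_pos: [465.2, 52.2, 124.0]
orientation: [0.0, 0.755, 0.656, 0.0]
force: [-0.9, -0.2, 0.3]
width: 29.9
finger_force: 0.0
```

{"fn": "step_arm", "kwargs": {"rows": [{"offset": [0,0,-0.5],"yaw": 0},{"offset": [0,0,-1],"yaw": 0},{"offset": [0,0,-1],"yaw": 0},{"offset": [0,0,-1],"yaw": 0},{"offset": [0,0,-1],"yaw": 0},{"offset": [0,0,-0.4],"yaw": 0},{"offset": [0,0,0],"yaw": 0}]}}

```text
clock: 19.62
eef_pos: [465.2, 52.5, 320.1]
orientation: [0.0, 0.755, 0.656, 0.001]
force: [-0.5, -0.8, -1.1]
width: 30.1
finger_force: 0.0
```

```bash
python3 -c "
from h import *
q=np.load('q.npy');info(2,[(q[5],-65),(q[5],15)])"
```

```text
t 19.625 world [465.2  52.5 320.1] chest [-6.610e+01 -1.000e-01  3.201e+02] F [-0.4 -0.9 -1.1] w 30.1 yaw err deg -0.03 Rz [ 0.001  0.001 -1.   ]
1.049638414423581 target [560.9 -95.1 319.7] tool units [-3.32  2.88  0.01]
1.049638414423581 target [560.9 -95.1 239.7] tool units [-3.32  2.88  2.01]
```

{"fn": "step_arm", "kwargs": {"rows": [{"offset": [-0.66,0.57,0],"yaw": 0},{"offset": [-0.66,0.57,0],"yaw": 0},{"offset": [-0.66,0.57,0],"yaw": 0},{"offset": [-0.67,0.57,0],"yaw": 0},{"offset": [-0.67,0.57,0],"yaw": 0},{"offset": [0,0,0.5],"yaw": 0},{"offset": [0,0,0.5],"yaw": 0},{"offset": [0,0,0.4],"yaw": 0},{"offset": [0,0,0.3],"yaw": 0},{"offset": [0,0,0.28],"yaw": 0},{"offset": [0,0,0],"yaw": 0}]}}

```text
clock: 21.0
eef_pos: [558.9, -95.0, 240.1]
orientation: [-0.0, 0.755, 0.656, -0.0]
force: [0.1, -0.6, -0.1]
width: 29.8
finger_force: 0.0
```

{"fn": "step_arm", "kwargs": {"rows": [{"offset": [0,0,0],"yaw": 0},{"offset": [0,0,0],"yaw": 0},{"offset": [0,0,0],"yaw": 0},{"offset": [0,0,0],"yaw": 0}], "gripper": 0, "newtons": 8}}

```text
clock: 21.5
eef_pos: [559.5, -95.1, 241.0]
orientation: [0.0, 0.755, 0.656, 0.0]
force: [1.4, -0.6, 3.0]
width: 9.3
finger_force: 8.0
```

```bash
python3 -c "
from h import *
feel(2,15)
arc(1.05,.5,6)"
```

```text
t 21.5 world [559.5 -95.1 241. ] chest [  47.9 -133.2  241. ] F [ 1.4 -0.4  3. ] w 9.3 yaw err deg -0.04 Rz [ 0.001  0.    -1.   ]
theta 1.043 r 160.4 (158.8) radial out F 2.6 opposing closing F 2.1
1.05->0.5: [[0, np.float64(-0.35), np.float64(0.1)], [0, np.float64(-0.34), np.float64(0.13)], [0, np.float64(-0.33), np.float64(0.16)], [0, np.float64(-0.31), np.float64(0.19)], [0, np.float64(-0.29), np.float64(0.22)], [0, np.float64(-0.27), np.float64(0.24)]]
```

{"fn": "step_arm", "kwargs": {"rows": [{"offset": [0,-0.35,0.1],"yaw": 0},{"offset": [0,-0.34,0.13],"yaw": 0},{"offset": [0,-0.32,0.16],"yaw": 0},{"offset": [0,0,0],"yaw": 0}]}}

```text
clock: 22.0
eef_pos: [517.2, -89.0, 224.3]
orientation: [-0.001, 0.755, 0.656, -0.001]
force: [-2.8, 0.2, -2.2]
width: 9.3
finger_force: 8.0
```

{"fn": "step_arm", "kwargs": {"rows": [{"offset": [0,-0.3,0.19],"yaw": 0},{"offset": [0,-0.28,0.22],"yaw": 0},{"offset": [0,-0.26,0.24],"yaw": 0},{"offset": [0,0,0],"yaw": 0}]}}

```text
clock: 22.5
eef_pos: [485.0, -84.4, 198.6]
orientation: [-0.001, 0.755, 0.656, -0.0]
force: [-2.0, 2.1, -3.2]
width: 9.3
finger_force: 8.0
```

```bash
python3 -c "
from h import *
feel(2,15)"
```

```text
t 22.5 world [485.  -84.4 198.6] chest [ -27.4 -133.   198.6] F [-2.3  1.8 -3.2] w 9.3 yaw err deg -0.02 Rz [-0.001  0.    -1.   ]
theta 0.497 r 159.8 (158.8) radial out F -0.7 opposing closing F -3.9
```

{"fn": "step_arm", "kwargs": {"rows": [{"offset": [0,-0.13,0.15],"yaw": 0},{"offset": [0,0,0],"yaw": 0}]}}

```text
clock: 22.75
eef_pos: [479.8, -83.7, 192.8]
orientation: [-0.001, 0.755, 0.656, -0.001]
force: [-6.5, 2.6, 1.1]
width: 9.8
finger_force: 8.0
```

{"fn": "step_arm", "kwargs": {"rows": [{"offset": [0,-0.13,0.15],"yaw": 0},{"offset": [0,0,0],"yaw": 0}]}}

```text
clock: 23.0
eef_pos: [474.8, -83.0, 186.8]
orientation: [-0.001, 0.755, 0.656, -0.001]
force: [-6.0, 2.8, 0.8]
width: 9.9
finger_force: 8.0
```

```bash
python3 -c "
from h import *
feel(2,15)"
```

```text
t 23.0 world [474.8 -83.  186.8] chest [ -37.7 -133.   186.8] F [-6.3  2.   0.8] w 9.9 yaw err deg -0.04 Rz [-0.002  0.    -1.   ]
theta 0.398 r 159.4 (158.8) radial out F 5.4 opposing closing F -3.4
```

{"fn": "step_arm", "kwargs": {"rows": [{"offset": [0,-0.13,0.16],"yaw": 0},{"offset": [0,0,0],"yaw": 0}]}}

```text
clock: 23.25
eef_pos: [469.9, -82.3, 180.4]
orientation: [-0.001, 0.755, 0.656, -0.001]
force: [-4.7, 2.5, -1.0]
width: 9.3
finger_force: 8.0
```

{"fn": "step_arm", "kwargs": {"rows": [{"offset": [0,-0.11,0.17],"yaw": 0},{"offset": [0,0,0],"yaw": 0}]}}

```text
clock: 23.5
eef_pos: [465.2, -81.7, 173.5]
orientation: [-0.001, 0.755, 0.656, -0.001]
force: [-5.9, 4.3, -0.3]
width: 9.7
finger_force: 8.0
```

```bash
python3 -c "
from h import *
feel(2,15)"
```

```text
t 23.5 world [465.2 -81.7 173.5] chest [ -47.4 -133.   173.5] F [-6.4  3.4 -0.3] w 9.7 yaw err deg -0.04 Rz [-0.002  0.    -1.   ]
theta 0.295 r 159.2 (158.8) radial out F 5.2 opposing closing F -3.8
```

{"fn": "step_arm", "kwargs": {"rows": [{"offset": [0,-0.11,0.17],"yaw": 0},{"offset": [0,0,0],"yaw": 0}]}}

```text
clock: 23.75
eef_pos: [461.0, -81.0, 166.7]
orientation: [-0.001, 0.755, 0.656, -0.001]
force: [-5.4, 3.9, -1.3]
width: 9.5
finger_force: 8.0
```

{"fn": "step_arm", "kwargs": {"rows": [{"offset": [0,-0.1,0.18],"yaw": 0},{"offset": [0,0,0],"yaw": 0}]}}

```text
clock: 24.0
eef_pos: [457.0, -80.5, 159.5]
orientation: [-0.001, 0.755, 0.656, -0.001]
force: [-5.3, 3.9, -1.7]
width: 9.4
finger_force: 8.0
```

```bash
python3 -c "
from h import *
feel(2,15)"
```

```text
t 24.0 world [457.  -80.5 159.5] chest [ -55.7 -133.   159.5] F [-5.8  3.2 -1.7] w 9.4 yaw err deg -0.03 Rz [-0.002  0.    -1.   ]
theta 0.193 r 159.1 (158.8) radial out F 4.3 opposing closing F -4.2
```

{"fn": "step_arm", "kwargs": {"rows": [{"offset": [0,-0.09,0.18],"yaw": 0},{"offset": [0,0,0],"yaw": 0}]}}

```text
clock: 24.25
eef_pos: [453.5, -80.0, 152.3]
orientation: [-0.001, 0.755, 0.656, -0.001]
force: [-5.4, 3.2, -1.7]
width: 9.3
finger_force: 8.0
```

{"fn": "step_arm", "kwargs": {"rows": [{"offset": [0,-0.08,0.19],"yaw": 0},{"offset": [0,0,0],"yaw": 0}]}}

```text
clock: 24.5
eef_pos: [450.2, -79.5, 144.6]
orientation: [-0.001, 0.755, 0.656, -0.001]
force: [-6.4, 3.8, -1.2]
width: 9.8
finger_force: 8.0
```

{"fn": "step_arm", "kwargs": {"rows": [{"offset": [0,-0.03,0.1],"yaw": 0},{"offset": [0,0,0],"yaw": 0}]}}

```text
clock: 24.75
eef_pos: [448.7, -79.3, 140.6]
orientation: [-0.001, 0.755, 0.656, -0.001]
force: [-8.0, 4.5, -0.9]
width: 9.7
finger_force: 8.0
```

```bash
python3 -c "
from h import *
feel(2,15)"
```

```text
t 24.75 world [448.7 -79.3 140.6] chest [ -64.1 -132.9  140.6] F [-8.5  3.4 -0.9] w 9.7 yaw err deg -0.03 Rz [-0.003  0.    -1.   ]
theta 0.063 r 159.1 (158.8) radial out F 7.7 opposing closing F -3.8
```

{"fn": "step_arm", "kwargs": {"rows": [{"offset": [0,-0.04,0.1],"yaw": 0},{"offset": [0,-0.03,0.1],"yaw": 0},{"offset": [0,0,0],"yaw": 0}]}}

```text
clock: 25.12
eef_pos: [446.0, -78.9, 132.6]
orientation: [-0.001, 0.755, 0.656, -0.001]
force: [-7.1, 4.9, -2.0]
width: 9.3
finger_force: 8.0
```

{"fn": "step_arm", "kwargs": {"rows": [{"offset": [0,-0.01,0.05],"yaw": 0},{"offset": [0,0,0],"yaw": 0}]}}

```text
clock: 25.38
eef_pos: [445.4, -78.8, 130.6]
orientation: [-0.001, 0.755, 0.656, -0.001]
force: [-8.3, 4.8, -0.9]
width: 9.5
finger_force: 8.0
```

{"fn": "step_arm", "kwargs": {"rows": [{"offset": [0,-0.01,0.05],"yaw": 0},{"offset": [0,0,0],"yaw": 0}]}}

```text
clock: 25.62
eef_pos: [444.8, -78.7, 128.6]
orientation: [-0.001, 0.755, 0.656, -0.001]
force: [-9.9, 5.1, 2.7]
width: 9.7
finger_force: 8.0
```

{"fn": "step_arm", "kwargs": {"rows": [{"offset": [0,-0.01,0.05],"yaw": 0},{"offset": [0,0,0],"yaw": 0}]}}

```text
clock: 25.88
eef_pos: [444.8, -79.1, 126.9]
orientation: [-0.001, 0.755, 0.656, -0.001]
force: [-9.5, 2.6, 6.9]
width: 9.4
finger_force: 8.0
```

Same contact on the rim as lid b. I'll release, retreat and check.

{"fn": "step_arm", "kwargs": {"rows": [{"offset": [0,0,0],"yaw": 0},{"offset": [0,0,0],"yaw": 0},{"offset": [0,0,0],"yaw": 0}], "gripper": 0.32}}

```text
clock: 26.25
eef_pos: [446.3, -79.2, 127.2]
orientation: [0.0, 0.755, 0.656, 0.0]
force: [-0.3, -0.8, -0.6]
width: 29.9
finger_force: 0.0
```

{"fn": "step_arm", "kwargs": {"rows": [{"offset": [0,0,-0.5],"yaw": 0},{"offset": [0,0,-1],"yaw": 0},{"offset": [0,0,-1],"yaw": 0},{"offset": [0,0,-1],"yaw": 0},{"offset": [0,0,-1],"yaw": 0},{"offset": [0,0,-1],"yaw": 0},{"offset": [-1,0,0],"yaw": 0},{"offset": [-1,0,0],"yaw": 0},{"offset": [-1,0,0],"yaw": 0},{"offset": [-1,0,0],"yaw": 0},{"offset": [-1,0,0],"yaw": 0},{"offset": [0,0,0],"yaw": 0}]}}

```text
clock: 27.75
eef_pos: [417.0, -280.0, 347.4]
orientation: [0.001, 0.756, 0.654, -0.001]
force: [0.9, 1.1, 0.0]
width: 30.1
finger_force: 0.0
```

```bash
python3 -c "
from h import *
a,b=[cams.snapshot(n)[:,:,::-1] for n in('side','top')]
cv2.imwrite('pics/s5.png',np.hstack([cv2.resize(a[110:280,250:380],None,fx=3.3,fy=3.3,interpolation=2),cv2.copyMakeBorder(cv2.resize(b[165:275,215:400],None,fx=2,fy=2,interpolation=2),0,341,0,0,0)]))"
```

```text
(no output)
```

View pics/s5.png

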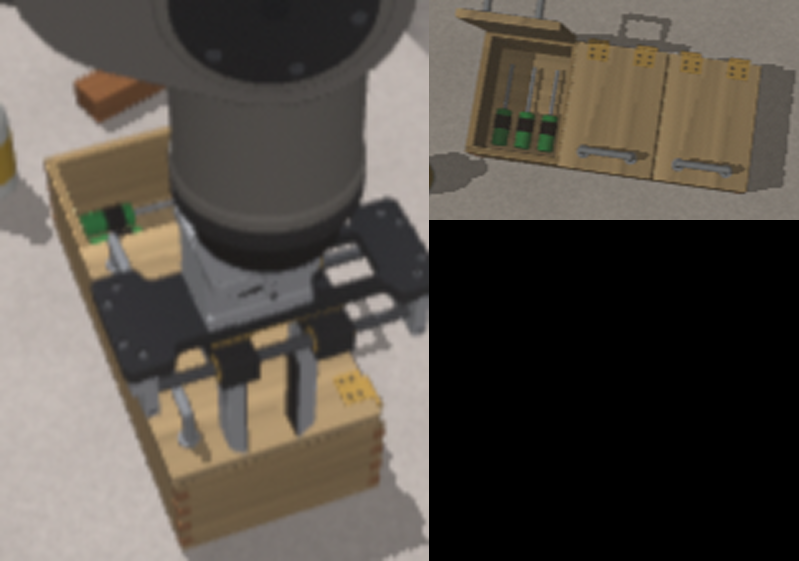

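The side view is mostly hidden by the gripper. The top view shows lids b and c flat on the rim, bars at (607,153) and (703,168), and lid a standing open. As a check, I'll press lightly on each shut bar with closed fingers.

{"fn": "step_arm", "kwargs": {"rows": [{"offset": [1,0,0],"yaw": 0},{"offset": [1,0,0],"yaw": 0},{"offset": [1,0,0],"yaw": 0},{"offset": [1,0,0],"yaw": 0},{"offset": [1,0,0],"yaw": 0},{"offset": [0,0,1],"yaw": 0},{"offset": [0,0,1],"yaw": 0},{"offset": [0,0,1],"yaw": 0},{"offset": [0,0,1],"yaw": 0},{"offset": [0,0,0.6],"yaw": 0},{"offset": [0,0,0],"yaw": 0}], "gripper": 0}}

```text
clock: 29.22
eef_pos: [444.8, -78.3, 162.0]
orientation: [-0.001, 0.754, 0.656, -0.002]
force: [0.3, -0.1, -0.8]
width: 0.6
finger_force: 0.0
```

{"fn": "step_arm", "kwargs": {"rows": [{"offset": [0,0,0.1],"yaw": 0},{"offset": [0,0,0.1],"yaw": 0},{"offset": [0,0,0],"yaw": 0}]}}

```text
clock: 29.6
eef_pos: [446.1, -78.9, 155.4]
orientation: [-0.0, 0.755, 0.656, 0.0]
force: [0.4, 0.1, 0.6]
width: 0.4
finger_force: 0.0
```

{"fn": "step_arm", "kwargs": {"rows": [{"offset": [0,0,0.07],"yaw": 0},{"offset": [0,0,0],"yaw": 0}]}}

```text
clock: 29.85
eef_pos: [445.8, -79.1, 152.2]
orientation: [-0.0, 0.755, 0.656, -0.0]
force: [0.2, -0.0, 0.7]
width: 0.4
finger_force: 0.0
```

{"fn": "step_arm", "kwargs": {"rows": [{"offset": [0,0,0.04],"yaw": 0},{"offset": [0,0,0],"yaw": 0}]}}

```text
clock: 30.1
eef_pos: [446.0, -79.1, 150.9]
orientation: [-0.0, 0.755, 0.656, 0.0]
force: [-1.6, 0.8, 11.4]
width: 0.5
finger_force: 5.3
```

{"fn": "step_arm", "kwargs": {"rows": [{"offset": [0,0,0.02],"yaw": 0},{"offset": [0,0,0],"yaw": 0}]}}

```text
clock: 30.35
eef_pos: [446.1, -79.1, 150.5]
orientation: [-0.0, 0.755, 0.656, 0.0]
force: [-7.2, 2.2, 25.1]
width: 0.3
finger_force: 12.5
```

Lid c touches at z = 151 (100+46+5 mm) and is rigid, so it's shut. Same check for b.

{"fn": "step_arm", "kwargs": {"rows": [{"offset": [0,0,-1],"yaw": 0},{"offset": [0.83,0,0],"yaw": 0},{"offset": [0.83,0,0],"yaw": 0},{"offset": [0.83,0,0],"yaw": 0},{"offset": [0.83,0.02,0],"yaw": 0},{"offset": [0,0,0.6],"yaw": 0},{"offset": [0,0,0.25],"yaw": 0},{"offset": [0,0,0],"yaw": 0}]}}

```text
clock: 31.35
eef_pos: [464.8, 51.6, 155.5]
orientation: [0.0, 0.755, 0.656, -0.001]
force: [-0.0, -0.3, 0.5]
width: 0.6
finger_force: 0.0
```

{"fn": "step_arm", "kwargs": {"rows": [{"offset": [0,0,0.06],"yaw": 0},{"offset": [0,0,0],"yaw": 0}]}}

```text
clock: 31.6
eef_pos: [465.4, 52.2, 153.8]
orientation: [-0.0, 0.755, 0.656, 0.0]
force: [-0.1, 0.4, -0.2]
width: 1.0
finger_force: 0.0
```

{"fn": "step_arm", "kwargs": {"rows": [{"offset": [0,0,0.03],"yaw": 0},{"offset": [0,0,0],"yaw": 0}]}}

```text
clock: 31.85
eef_pos: [465.3, 52.3, 152.4]
orientation: [-0.0, 0.755, 0.656, 0.0]
force: [0.1, -0.1, 0.3]
width: 0.9
finger_force: 0.0
```

Nothing touched at 152.4 mm, so bar b is no more than about 1 mm above shut. I'll retreat and hand in.

{"fn": "step_arm", "kwargs": {"rows": [{"offset": [0,0,-1],"yaw": 0},{"offset": [0,0,-1],"yaw": 0},{"offset": [0,0,-1],"yaw": 0},{"offset": [0,0,-1],"yaw": 0},{"offset": [0,0,-1],"yaw": 0},{"offset": [0,0,0],"yaw": 0},{"offset": [0,0,0],"yaw": 0}]}}

```text
clock: 32.72
eef_pos: [465.0, 52.2, 351.7]
orientation: [-0.0, 0.755, 0.656, -0.0]
force: [-0.8, -0.0, 0.2]
width: 0.3
finger_force: 0.0
```

```bash
python3 -c "
from cell import arm
print(arm.get_state()['force']);print(arm.sign_off())"
```

```text
[-0.76532675 -0.02612559  0.16682417]
the job is handed in; nothing more can be done
None
```

I handed the job in at about 33 s: lid a binds and is swung back up to about 1.44 rad by arm position (I didn't feel it meet its stop), lids b and c are shut flush, and the things around the chest were not touched.

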